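# Apply the laundry trolley's parking brake and note its pedal travel

## Robot

A 6-joint arm with a two-finger parallel gripper is mounted at the origin on the work surface. World frame = base frame: x ahead of the robot, y to its left, z up, the work surface at z = 0. Lengths are in m, angles in degrees, forces in N, time in s.
With the tool pointing down it reaches from about 0.4 to 0.825 m from the base axis. Payload 7 kg.
Tool frame: the origin (TCP) lies between the finger pads, 19 mm behind the fingertips; this is the grasp point; z points along the fingers, y is the line along which they close (so a half turn about z gives the same grasp; the last joint's range is limited). The gripper opens to 88 mm and grips with 3 to 60 N. Pads are 19 mm wide; open, the fingers measure 130 mm over their backs; the gripper's body (78 mm by 193 mm) begins 47 mm behind the grasp point.
Start: joints at [81.423, 20.546, 0.682, 0, -70.136, -16.507], TCP at [0.286, 0.611, 0.245] pointing down, gripper open.
Joint ranges: [-176.03, 176.03], [-82.01, 121.73], [-58.28, 71.71], [-173.87, 95.51], [-174.79, -0.11], [-173.66, 173.66]. Speed limits (degrees/s): [136.94, 136.94, 172.46, 180, 180, 180].

## Interface

Orientations are given as [roll, pitch, yaw] about the fixed x, y, z axes, in that order (R = Rz(yaw) Ry(pitch) Rx(roll)).
In Python, from plant import ctrl gives the robot as it stands.
- The arm moves only by the tool arm_command, never from a script. Its argument "steps" is a list of rows, each an object with "translation": the shift along the tool's x, y, z in mm, a list of three; "rotation": the turn, a rotation vector about the tool's x, y, z in units of 5 degrees (1.0 is 5 degrees), a list of three; "claw": the finger opening in mm, from 0 to 87.6. In form: [{"translation": [x, y, z], "rotation": [rx, ry, rz], "claw": claw}, ...]. A call has 1 to 5 rows; each row is the pose to reach, as a shift and turn from the pose commanded when the call began, along the tool's axes at that moment; what a row does not reach only later rows make up. A row lasts 1/10 s, in which the tool goes at most 50 mm and 8.59 degrees, less where a joint would pass 70% of its speed; a pose out of reach is approached as far as the arm can. A call with a gripper value outside its range is refused whole. The fingers move at their own pace and stop on an object; the grip force is fixed at half the most. Time passes only in rows, so rows that repeat a pose let the fingers close. It gives the time, the measured TCP pose, the force, the opening and the grip force at its end, in the units of the state.
- ctrl.get_obs(): the state, without advancing time (a new reading comes with each control period).
- ctrl.snapshot(name): name is "scene" or "top" or "wrist"; returns (picture, depth): 384x512x3 uint8, red, green, blue; 384x512 float32, m along the optical axis (not along the pixel's ray), 0 where there is no reading.
- ctrl.calibration(name): a dict with "vertical_fov" (degrees; the focal length in pixels is half the picture's height over the tangent of half this angle, whatever the lens; pixels are square), "cx", "cy" (the principal point, pixels), "rvec" (rotation vector, rad) and "tvec" (3), from world to camera coordinates, as OpenCV has them; the wrist camera has in their place "hand_eye" (4x4, takes a point from camera to tool coordinates, whose origin is the TCP and whose axes are the flange's). Camera axes: x right, y down, z forward; pixel columns grow to the right and rows downward; lengths in m; the calibration is good to about 2 mm. A picture is of the moment at which its call begins: read the wrist's pose just before it. calibration takes no time and is no camera call.
- ctrl.close_job(): hands the job in; it is judged then, once.
The state is a dict: "clock": time; "joint_pos": joint angles; "qvel": joint speeds; "tau": joint torques, N m; "tool_pos": TCP position; "orientation": TCP orientation; "force": force on the tool from outside, world axes, zero at the start; "moment": the same for the moment, N m; "opening": finger opening in m; "gripper_force": force on a finger pad.
Only numpy, scipy, OpenCV 4.12 (cv2) and the standard library are available. Lean on these libraries where they do the work, as an engineer would, in place of code of your own. Each camera call takes 0.05 s, during which the arm holds its last target. There are 200 camera calls.

## Task

The laundry trolley's brake unit is on the counter for a wear check. Press the brake pedal down until it firms up, leaning on it for a moment with about 13 N and never more than 22 N, then let go so that it stays down with the brake on. Then slide the yellow marker along the scale until its tip lines up with the red travel pointer, let go of it, and leave the detergent bottle, the jar and the plant alone.

Things in the scene. Friction and masses are not known exactly. Their poses are not given: they have to be found in the camera images.
- unit: Brake unit, fixed: steel plate 270 (x) x 260 (y) x 8 mm. Origin: centre of its underside, on the counter; x points from the pedal's pad to its hinge, y left, z up. Left half: two grey cheeks, x 0 to 125, y 23 to 87, 100 mm high, carry the pedal. Right half: grey gauge box, x -65 to 75, y -120 to -20, top 46 mm high, white scale with ticks every 10 mm.
- pedal: Steel pedal, origin on its level hinge at unit (85, 55, 75) mm; its arm runs 170 mm along its own -x to the pad. Starts 0.36 to 0.42 rad above level. Dry friction: 2 to 4 N at the pad moves it down; it stays where left. On meeting the brake block, after 0.15 to 0.6 rad (25 to 100 mm, different each time, found only by feel) it firms up by 2 to 3 N per mm. Released, it rises 2 to 8 mm and stays.
- pedal_pad (a point): Centre of the upper face of the pedal's pad (black rubber, red ribs, 56 mm along the pedal x 64 mm wide), 145 to 155 mm above the counter at the start: press here, straight down. On its way down it drifts up to 15 mm along the unit's -x. 13 N here is brake fully on; over 22 N is overload.
- block: Brake block seat, hidden between the cheeks below the pedal, 60 mm from the hinge. Its origin is fixed in the unit at (25, 55, 16) mm and tells nothing of where the pedal firms up.
- pointer_tip (a point): Tip of the flat red travel pointer (5 mm along x, 32 mm along y, top 52 mm above the counter), which the pedal drives along the scale in the unit's +x, 10 mm per 0.1 rad of pedal. Scale zero: unit x = -35 mm. Do not push it. Its axes are the unit's.
- marker: Yellow marker that slides along the unit's x only, at unit y = -95 mm, from unit x = -35 to +45 mm; starts near the zero end, stays where left (about 2 N of friction). Origin: centre of its underside, 46 mm above the counter. Foot 30 (x) x 22 (y) x 7 mm; on it an upright fin 22 (x) x 14 (y) mm that ends 47 mm above the origin.
- marker_grip (a point): Middle of the marker's fin, 35 mm above the marker's origin (about 82 mm above the counter): pinch it across the unit's y (14 mm), TCP at this height, and slide along the unit's x.
- marker_tip (a point): Black tip of the marker, 22 mm to the unit's +y of its origin; it is to be level along the unit's x with pointer_tip.
- detergent: White bottle with a blue cap, 72 mm across, 200 mm high, loose, to the left of the unit. Origin at the centre of its underside. Leave alone.
- jar: Glass jar with a metal lid, 76 mm across, 100 mm high, loose, to the right of the unit. Origin at the centre of its underside. Leave alone.
- plant: White pot 96 mm across and 85 mm high with green leaves, 140 mm high in all, loose, to the left of the unit. Origin at the centre of its underside. Leave alone.

How it is judged:
By the outcome, as a careful person would: the job done as asked, in the order asked, and still so for the second after the job is handed in, with the robot touching nothing.
It also fails if it takes over 67 s, if anything falls off the work surface, if the arm or the gripper's body presses on something with over 40 N, if the wrist force passes 120 N, or if a joint passes its speed limit or range.

## Working session

There is one attempt and no reset: what is moved stays moved. The work goes in short steps, Python scripts to look and compute and a tool call to move; the robot and the scene stay as the last step left them, time stands still between calls to the robot, and variables do not carry over. Pictures are saved under pics/ and viewed, at most 10 in all, crops included, and the job is handed in when it is done.

Besides the shell and the picture viewer there is one more tool, called as a command line: name --argument value ..., lists and objects as JSON in quotes. arm_command: Moves the arm, as the interface text tells. Its arguments: {"type":"object","properties":{"steps":{"type":"array"}},"required":["steps"]}

```bash
mkdir -p pics
cat > h.py <<'E'
import numpy as np, cv2
from plant import ctrl
def cam(n):
    c=ctrl.calibration(n); f=192/np.tan(np.radians(c["vertical_fov"])/2)
    return c,f
def snap(n,name):
    o=ctrl.get_obs(); p,d=ctrl.snapshot(n); cv2.imwrite(f"pics/{name}.png",p[:,:,::-1]); np.savez(f"pics/{name}.npz",p=p,d=d,pos=o["tool_pos"],ori=o["orientation"]); return p,d
def Rrpy(o):
    from scipy.spatial.transform import Rotation as R
    return R.from_euler('xyz',o,degrees=True).as_matrix()
def toworld(n,name,uv,z=None):
    """depth-based or, if z given, ray to the plane at height z"""
    c,f=cam(n); D=np.load(f"pics/{name}.npz"); d=D["d"]
    if n=="wrist":
        H=np.array(c["hand_eye"]); R0=Rrpy(D["ori"]); R=R0@H[:3,:3]; t=R0@H[:3,3]+D["pos"]
    else:
        Rc=cv2.Rodrigues(np.array(c["rvec"],float))[0]; R=Rc.T; t=-Rc.T@np.array(c["tvec"],float).ravel()
    out=[]
    for u,v in uv:
        r=R@np.array([(u-c["cx"])/f,(v-c["cy"])/f,1])
        s=d[int(round(v)),int(round(u))] if z is None else (z-t[2])/r[2]
        out.append(t+s*r)
    return np.array(out)
E
python3 - <<'E'
from h import *
print(ctrl.get_obs())
for n in("top","scene"): snap(n,n+"0"); print({k:v for k,v in ctrl.calibration(n).items()})
print(ctrl.calibration("wrist"))
a=cv2.imread("pics/top0.png");b=cv2.imread("pics/scene0.png")
cv2.imwrite("pics/top0b.png",cv2.resize(a,(800,600)))
cv2.imwrite("pics/scene0b.png",cv2.resize(b,(800,600)))
E
```

```text
{'clock': 0.0, 'joint_pos': array([ 8.14223438e+01,  2.05931864e+01,  6.33259133e-01, -2.09140127e-02,
       -7.01370830e+01, -1.65057871e+01]), 'qvel': array([-0.03902156, -0.01928728,  0.0068211 , -0.0034195 , -0.12624706,
        0.06373216]), 'tau': array([-1.51809985e-03, -5.82716274e+01,  2.93045425e+01,  6.99707955e+00,
        6.85101666e-03, -1.68971201e-04]), 'tool_pos': array([0.28599097, 0.61089877, 0.2443965 ]), 'orientation': array([ 1.79901401e+02, -8.71444559e-03, -2.50905584e+01]), 'force': array([ 0.34129619, -0.28605079, -0.10575172]), 'moment': array([-0.04451075, -0.00655159,  0.06904189]), 'gripper_force': 0.0, 'opening': 0.08792342023783764}
{'vertical_fov': 51.52468184587009, 'cx': 258.8049213263479, 'cy': 190.58956549429377, 'rvec': array([ 2.1977193 , -1.98724346,  0.23021746]), 'tvec': array([-0.0083542 ,  0.63154132,  1.02428458])}
{'vertical_fov': 46.17134901056695, 'cx': 251.30386136795414, 'cy': 201.31850269062522, 'rvec': array([ 1.49073095,  1.92983324, -0.95265576]), 'tvec': array([ 0.11319661, -0.2628929 ,  1.80139061])}
{'vertical_fov': 62.56961627171405, 'cx': 254.5383431545441, 'cy': 199.36295628895132, 'hand_eye': array([[-6.50053429e-04, -9.52506968e-01, -3.04516096e-01,
         8.32296917e-02],
       [ 9.99999626e-01, -4.45290742e-04, -7.41867687e-04,
        -2.69956842e-04],
       [ 5.71035943e-04, -3.04516464e-01,  9.52506901e-01,
        -1.39809017e-01],
       [ 0.00000000e+00,  0.00000000e+00,  0.00000000e+00,
         1.00000000e+00]])}
```

View pics/top0b.png

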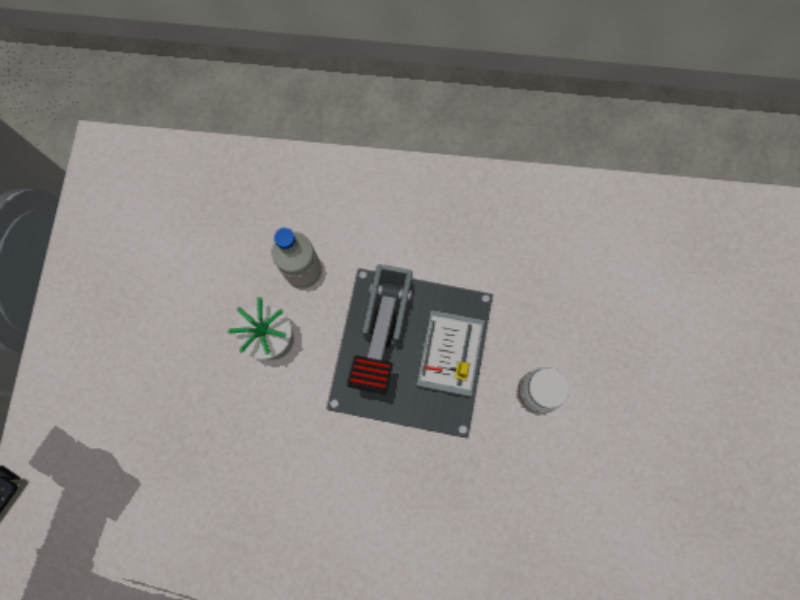

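View pics/scene0b.png

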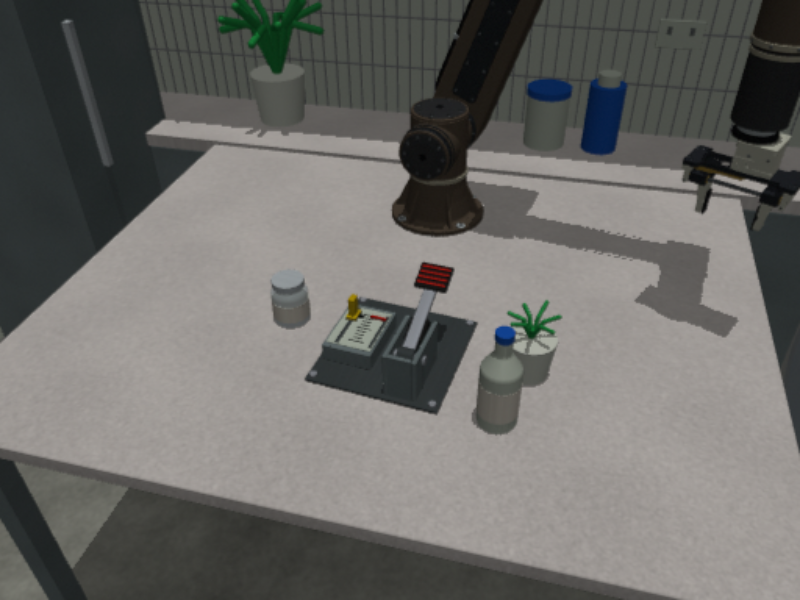

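The top view shows the unit's plate with corners at about (358,268), (493,292), (468,438) and (328,410), the pad at (370,374) and the marker at (462,370). The bottle and plant are to the left and the jar to the right. The scene view agrees.

Run:
```python
from h import *
s=1.5625
c=np.array([(358,268),(493,292),(468,438),(328,410)])/s
P=toworld("top","top0",c,0.008); print(P); m=P.mean(0)
ax=(P[0]+P[1]-P[2]-P[3]); print("centre",m,"yaw",np.degrees(np.arctan2(ax[1],ax[0])), np.linalg.norm(P[0]-P[1]),np.linalg.norm(P[1]-P[2]))
print("pad",toworld("top","top0",np.array([(370,374)])/s), toworld("top","top0",np.array([(370,374)])/s,.15))
yaw=np.arctan2(ax[1],ax[0]);R=np.array([[np.cos(yaw),-np.sin(yaw)],[np.sin(yaw),np.cos(yaw)]])
print("hinge",m[:2]+R@[.085,.055],"pad nominal",m[:2]+R@[.085-.157,.055])
print("marker",toworld("top","top0",np.array([(464,364)])/s,.093), "nom", m[:2]+R@[-.035,-.095])
```

```text
[[ 0.69312107  0.14970062  0.008     ]
 [ 0.6721108  -0.10780919  0.008     ]
 [ 0.4008649  -0.08172102  0.008     ]
 [ 0.42458405  0.17227643  0.008     ]]
centre [0.5476702  0.03311171 0.008     ] yaw -5.151557897500948 0.2583655083459633 0.27249757348033427
pad [[0.48187098 0.09532686 0.14919648]] [[0.48178885 0.09527465 0.15      ]]
hinge [0.63726534 0.08025735] pad nominal [0.48089952 0.09435447]
marker [[ 0.52031388 -0.05715164  0.093     ]] nom [ 0.50428148 -0.05836189]
```

arm_command --steps '[{"translation":[30,29,0],"rotation":[0,0,0],"claw":0},{"translation":[65,63,0],"rotation":[0,0,0],"claw":0},{"translation":[100,97,0],"rotation":[0,0,0],"claw":0},{"translation":[135,131,0],"rotation":[0,0,0],"claw":0},{"translation":[170,165,0],"rotation":[0,0,0],"claw":0}]'

```text
clock: 0.6
tool_pos: [0.3703, 0.3877, 0.2451]
orientation: [180.0, 0.0, -25.1]
force: [0.9, 1.0, 1.3]
opening: 0.0535
gripper_force: 0.0
```

arm_command --steps '[{"translation":[35,34,0],"rotation":[0,0,-0.8],"claw":0},{"translation":[70,68,0],"rotation":[0,0,-1.6],"claw":0},{"translation":[105,102,0],"rotation":[0,0,-2.4],"claw":0},{"translation":[140,136,0],"rotation":[0,0,-3.2],"claw":0},{"translation":[165,160,0],"rotation":[0,0,-4],"claw":0}]'

```text
clock: 1.1
tool_pos: [0.4519, 0.1723, 0.2454]
orientation: [180.0, 0.0, -5.0]
force: [1.5, 0.8, -0.3]
opening: 0.0132
gripper_force: 0.0
```

```bash
cat >> h.py <<'E'
from scipy.spatial.transform import Rotation as Ro
def go(x,y,z,yaw=-5.15):
    o=ctrl.get_obs(); R=Rrpy(o["orientation"]); T=Rrpy([180,0,yaw])
    print("pos",o["tool_pos"].round(4),o["orientation"].round(2),"F",o["force"].round(2),"t",o["clock"])
    print("shift mm",(R.T@(np.array([x,y,z])-o["tool_pos"])*1000).round(1),"rot u",(np.degrees(Ro.from_matrix(R.T@T).as_rotvec())/5).round(3))
E
python3 - <<'E'
from h import *
go(.482,.095,.245)
snap("wrist","w1")
a=cv2.imread("pics/w1.png");cv2.imwrite("pics/w1b.png",cv2.resize(a,(800,600)))
E
```

```text
pos [0.4519 0.1723 0.2454] [ 1.80e+02  1.00e-02 -4.97e+00] F [ 1.47  0.8  -0.32] t 1.1
shift mm [36.7 74.4  0.4] rot u [0.001 0.002 0.037]
```

View pics/w1b.png

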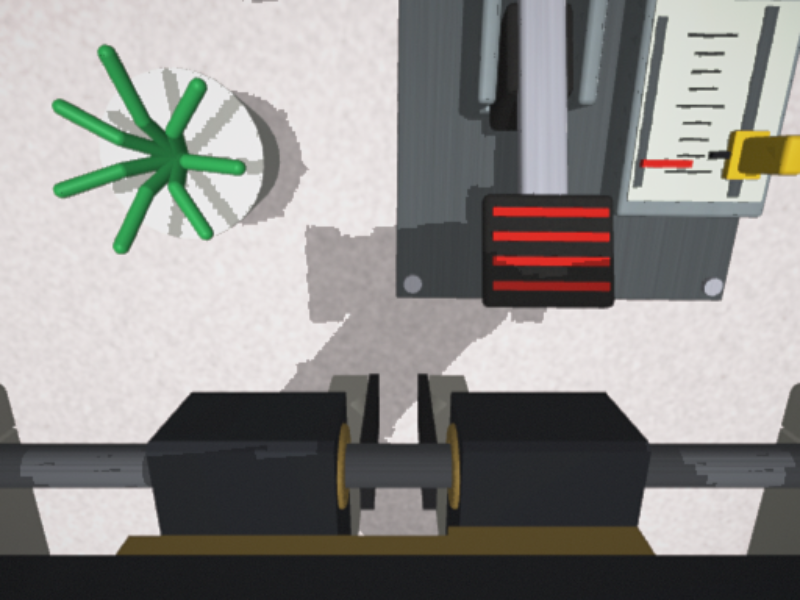

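The wrist view is aligned with the unit. The pad's centre is at (549,249), the pointer at (667,163) and the marker's tip at (712,155).

Run:
```python
from h import *
s=1.5625
uv=np.array([(484,197),(613,197),(615,304),(485,306),(549,249)])/s
print(toworld("wrist","w1",uv[4:]),toworld("wrist","w1",uv[4:],.150))
print("plate corners edge",toworld("wrist","w1",np.array([(397,297),(722,299)])/s,.008))
p=toworld("wrist","w1",uv[4:])[0]
go(p[0],p[1],p[2]+.019+.012)
```

```text
[[0.48476428 0.09624281 0.14835325]] [[0.48511283 0.09672223 0.15      ]]
plate corners edge [[ 0.42692362  0.17545503  0.008     ]
 [ 0.40278458 -0.08187687  0.008     ]]
pos [0.4525 0.1696 0.2453] [ 1.7993e+02  3.0000e-02 -4.7500e+00] F [-0.06 -3.34 -0.35] t 1.15
shift mm [38.3 70.3 66. ] rot u [0.015 0.006 0.079]
```

arm_command --steps '[{"translation":[19,36,0],"rotation":[0,0,0],"claw":0},{"translation":[38,71,0],"rotation":[0,0,0],"claw":0},{"translation":[38,71,35],"rotation":[0,0,0],"claw":0},{"translation":[38,71,64],"rotation":[0,0,0],"claw":0},{"translation":[38,71,64],"rotation":[0,0,0],"claw":0}]'

```text
clock: 1.65
tool_pos: [0.4809, 0.0992, 0.1778]
orientation: [179.8, 0.4, -5.2]
force: [-0.8, 0.3, 0.6]
opening: 0.0004
gripper_force: 0.0
```

Run:
```python
from h import *
go(.4845,.0962,.168)
```

```text
pos [0.4809 0.0992 0.1778] [179.79   0.36  -5.19] F [-0.79  0.28  0.59] t 1.65
shift mm [3.9 2.7 9.8] rot u [ 0.042  0.072 -0.008]
```

arm_command --steps '[{"translation":[4,3,5],"rotation":[0,0,0],"claw":0},{"translation":[4,3,8],"rotation":[0,0,0],"claw":0},{"translation":[3,3,11],"rotation":[0,0,0],"claw":0},{"translation":[2,3,14],"rotation":[0,0,0],"claw":0},{"translation":[2,3,15],"rotation":[0,0,0],"claw":0}]'

```text
clock: 2.15
tool_pos: [0.4852, 0.098, 0.1668]
orientation: [-180.0, -0.1, -5.1]
force: [-1.0, 0.4, 2.4]
opening: 0.0007
gripper_force: 1.3
```

arm_command --steps '[{"translation":[-1,0,3],"rotation":[0,0,0],"claw":0},{"translation":[-2,0,5],"rotation":[0,0,0],"claw":0},{"translation":[-3,0,8],"rotation":[0,0,0],"claw":0},{"translation":[-4,0,10],"rotation":[0,0,0],"claw":0},{"translation":[-4,0,10],"rotation":[0,0,0],"claw":0}]'

```text
clock: 2.65
tool_pos: [0.481, 0.0981, 0.156]
orientation: [180.0, 0.0, -5.1]
force: [0.6, 1.1, 1.6]
opening: 0.0002
gripper_force: 0.4
```

arm_command --steps '[{"translation":[-1,0,3],"rotation":[0,0,0],"claw":0},{"translation":[-2,0,6],"rotation":[0,0,0],"claw":0},{"translation":[-3,0,9],"rotation":[0,0,0],"claw":0},{"translation":[-4,0,11],"rotation":[0,0,0],"claw":0}]'

```text
clock: 3.05
tool_pos: [0.4772, 0.0985, 0.1451]
orientation: [-180.0, -0.0, -5.1]
force: [2.7, 0.2, 2.4]
opening: 0.0003
gripper_force: 1.2
```

arm_command --steps '[{"translation":[0,0,2],"rotation":[0,0,0],"claw":0},{"translation":[-1,0,4],"rotation":[0,0,0],"claw":0},{"translation":[-1,0,4],"rotation":[0,0,0],"claw":0}]'

```text
clock: 3.35
tool_pos: [0.4759, 0.0984, 0.141]
orientation: [180.0, 0.0, -5.1]
force: [0.3, 0.1, -0.2]
opening: -0.0001
gripper_force: 0.3
```

arm_command --steps '[{"translation":[-1,0,2],"rotation":[0,0,0],"claw":0},{"translation":[-1,0,4],"rotation":[0,0,0],"claw":0},{"translation":[-1,0,5],"rotation":[0,0,0],"claw":0}]'

```text
clock: 3.65
tool_pos: [0.4748, 0.0985, 0.1361]
orientation: [180.0, 0.0, -5.1]
force: [-0.9, -0.0, 3.2]
opening: 0.0007
gripper_force: 1.3
```

arm_command --steps '[{"translation":[-1,0,2],"rotation":[0,0,0],"claw":0},{"translation":[-1,0,4],"rotation":[0,0,0],"claw":0},{"translation":[-1,0,5],"rotation":[0,0,0],"claw":0}]'

```text
clock: 3.95
tool_pos: [0.4737, 0.0986, 0.131]
orientation: [180.0, 0.0, -5.1]
force: [-1.3, 0.1, 2.6]
opening: 0.0007
gripper_force: 1.3
```

arm_command --steps '[{"translation":[-1,0,2],"rotation":[0,0,0],"claw":0},{"translation":[-1,0,4],"rotation":[0,0,0],"claw":0},{"translation":[-1,0,5],"rotation":[0,0,0],"claw":0}]'

```text
clock: 4.25
tool_pos: [0.4728, 0.0987, 0.126]
orientation: [180.0, 0.0, -5.1]
force: [-1.0, 0.9, 2.9]
opening: 0.0002
gripper_force: 1.3
```

arm_command --steps '[{"translation":[0,0,2],"rotation":[0,0,0],"claw":0},{"translation":[-1,0,4],"rotation":[0,0,0],"claw":0},{"translation":[-1,0,5],"rotation":[0,0,0],"claw":0}]'

```text
clock: 4.55
tool_pos: [0.4722, 0.0988, 0.1212]
orientation: [180.0, -0.0, -5.1]
force: [-0.4, -0.7, 2.8]
opening: 0.0001
gripper_force: 1.4
```

arm_command --steps '[{"translation":[0,0,2],"rotation":[0,0,0],"claw":0},{"translation":[-1,0,4],"rotation":[0,0,0],"claw":0},{"translation":[-1,0,5],"rotation":[0,0,0],"claw":0}]'

```text
clock: 4.85
tool_pos: [0.4716, 0.0989, 0.1168]
orientation: [180.0, -0.1, -5.1]
force: [-1.1, -0.7, 9.1]
opening: -0.0002
gripper_force: 4.7
```

arm_command --steps '[{"translation":[0,0,0.5],"rotation":[0,0,0],"claw":0},{"translation":[0,0,1],"rotation":[0,0,0],"claw":0},{"translation":[0,0,1],"rotation":[0,0,0],"claw":0}]'

```text
clock: 5.15
tool_pos: [0.4715, 0.0989, 0.116]
orientation: [180.0, -0.0, -5.1]
force: [-1.0, -2.9, 9.1]
opening: 0.0002
gripper_force: 4.6
```

arm_command --steps '[{"translation":[0,0,1],"rotation":[0,0,0],"claw":0},{"translation":[0,0,1],"rotation":[0,0,0],"claw":0},{"translation":[0,0,1],"rotation":[0,0,0],"claw":0}]'

```text
clock: 5.45
tool_pos: [0.4714, 0.0989, 0.115]
orientation: [180.0, -0.0, -5.1]
force: [-2.9, -1.1, 10.8]
opening: 0.0003
gripper_force: 5.0
```

arm_command --steps '[{"translation":[0,0,1],"rotation":[0,0,0],"claw":0},{"translation":[0,0,1],"rotation":[0,0,0],"claw":0},{"translation":[0,0,1],"rotation":[0,0,0],"claw":0}]'

```text
clock: 5.75
tool_pos: [0.4713, 0.0989, 0.1141]
orientation: [180.0, -0.0, -5.1]
force: [-3.3, -1.1, 11.9]
opening: 0.0005
gripper_force: 5.7
```

arm_command --steps '[{"translation":[0,0,1],"rotation":[0,0,0],"claw":0},{"translation":[0,0,1],"rotation":[0,0,0],"claw":0},{"translation":[0,0,1],"rotation":[0,0,0],"claw":0}]'

```text
clock: 6.05
tool_pos: [0.4713, 0.0989, 0.1132]
orientation: [180.0, -0.0, -5.1]
force: [-3.3, -1.9, 13.4]
opening: 0.0005
gripper_force: 6.5
```

arm_command --steps '[{"translation":[0,0,0.7],"rotation":[0,0,0],"claw":0},{"translation":[0,0,0.7],"rotation":[0,0,0],"claw":0},{"translation":[0,0,0.7],"rotation":[0,0,0],"claw":0},{"translation":[0,0,0.7],"rotation":[0,0,0],"claw":0},{"translation":[0,0,0.7],"rotation":[0,0,0],"claw":0}]'

```text
clock: 6.55
tool_pos: [0.4712, 0.0989, 0.1126]
orientation: [180.0, -0.0, -5.1]
force: [-5.4, -0.2, 15.0]
opening: 0.0006
gripper_force: 7.2
```

arm_command --steps '[{"translation":[0,0,0],"rotation":[0,0,0],"claw":0},{"translation":[0,0,0],"rotation":[0,0,0],"claw":0},{"translation":[0,0,0],"rotation":[0,0,0],"claw":0},{"translation":[0,0,0],"rotation":[0,0,0],"claw":0},{"translation":[0,0,0],"rotation":[0,0,0],"claw":0}]'

```text
clock: 7.05
tool_pos: [0.4712, 0.0989, 0.1126]
orientation: [-180.0, -0.0, -5.1]
force: [-5.7, -1.4, 14.2]
opening: 0.0004
gripper_force: 7.2
```

arm_command --steps '[{"translation":[0,0,-2],"rotation":[0,0,0],"claw":0},{"translation":[0,0,-5],"rotation":[0,0,0],"claw":0},{"translation":[0,0,-15],"rotation":[0,0,0],"claw":0},{"translation":[0,0,-50],"rotation":[0,0,0],"claw":0},{"translation":[0,0,-90],"rotation":[0,0,0],"claw":0}]'

```text
clock: 7.55
tool_pos: [0.4701, 0.0984, 0.2018]
orientation: [179.9, 0.2, -5.1]
force: [1.3, 0.5, 0.2]
opening: 0.0004
gripper_force: 0.0
```

arm_command --steps '[{"translation":[-6,40,0],"rotation":[0,0,0],"claw":44},{"translation":[-10,80,0],"rotation":[0,0,0],"claw":44},{"translation":[-12,120,0],"rotation":[0,0,0],"claw":44},{"translation":[-12,135,0],"rotation":[0,0,0],"claw":44},{"translation":[-12,135,0],"rotation":[0,0,0],"claw":44}]'

```text
clock: 8.05
tool_pos: [0.4465, -0.0361, 0.202]
orientation: [-180.0, 0.0, -5.2]
force: [0.5, 0.6, -1.3]
opening: 0.0349
gripper_force: 0.0
```

Run:
```python
from h import *
go(.5,-.05,.2)
snap("wrist","w2")
a=cv2.imread("pics/w2.png");cv2.imwrite("pics/w2b.png",cv2.resize(a,(800,600),interpolation=cv2.INTER_CUBIC))
```

```text
pos [ 0.4465 -0.0361  0.202 ] [-1.7999e+02  1.0000e-02 -5.2400e+00] F [ 0.51  0.57 -1.28] t 8.05
shift mm [54.5  8.9  2. ] rot u [-0.003  0.001 -0.017]
```

View pics/w2b.png

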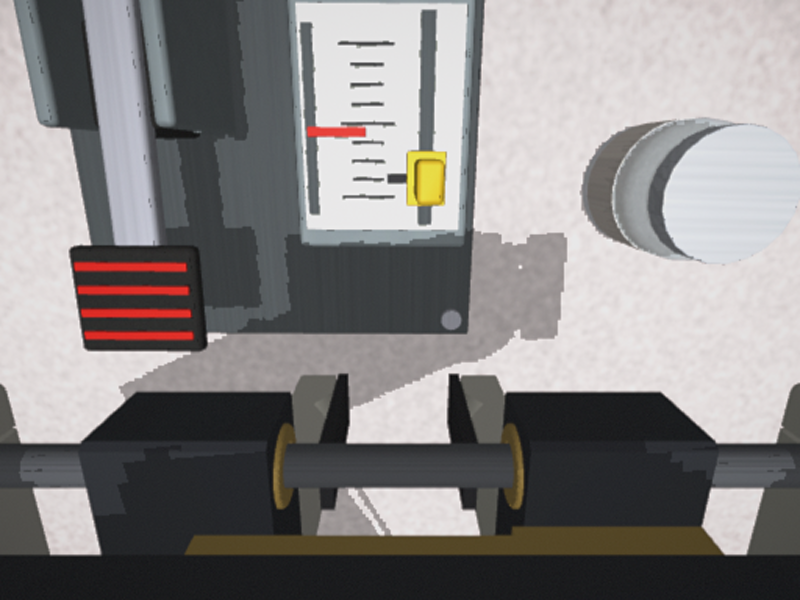

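The pedal stays down. The pointer tip is at (366,131), near 35 mm on the scale. The marker's tip is at (390,178), near 10 mm, and its fin top at (430,180).

Run:
```python
from h import *
s=1.5625
yaw=np.radians(-5.25);R=np.array([[np.cos(yaw),-np.sin(yaw)],[np.sin(yaw),np.cos(yaw)]])
c=np.array([.5485,.0335])
U=lambda p:(R.T@(p[:,:2]-c).T).T*1000
for n,uv,z in(("ptr",[(366,131.5),(310,131.5)],.052),("tip",[(392,178)],.050),("foot",[(407,152),(446,152),(446,205),(407,205)],.053),("fin",[(415,158),(445,158),(443,203),(415,203)],.093)):
    P=toworld("wrist","w2",np.array(uv)/s,z); print(n,P.round(4).tolist(),U(P).round(1).tolist())
D=np.load("pics/w2.npz"); d=D["d"]; print(toworld("wrist","w2",np.array([(430,180),(430,170),(412,200),(366,131),(392,178)])/s).round(4))
p=D["p"]
r=p[150:170,0,0]
cv2.imwrite("pics/w2c.png",cv2.resize(p[70:150,190:300,::-1],(770,560),interpolation=cv2.INTER_NEAREST))
```

```text
ptr [[0.5427, -0.027, 0.052], [0.5456, 0.0037, 0.052]] [[-0.2, -60.8], [-0.2, -29.9]]
tip [[0.5166, -0.0389, 0.05]] [[-25.1, -75.0]]
foot [[0.5299, -0.0486, 0.053], [0.5279, -0.0702, 0.053], [0.499, -0.0684, 0.053], [0.5011, -0.0461, 0.053]] [[-11.0, -83.5], [-11.0, -105.2], [-40.0, -106.0], [-40.0, -83.6]]
fin [[0.5268, -0.0515, 0.093], [0.5254, -0.0659, 0.093], [0.5043, -0.0636, 0.093], [0.5056, -0.0498, 0.093]] [[-13.9, -86.7], [-13.9, -101.1], [-35.1, -100.7], [-35.1, -86.9]]
[[ 0.516  -0.0579  0.095 ]
 [ 0.5207 -0.0582  0.0953]
 [ 0.5036 -0.0492  0.0532]
 [ 0.5432 -0.0268  0.0472]
 [ 0.5167 -0.039   0.0515]]
```

View pics/w2c.png

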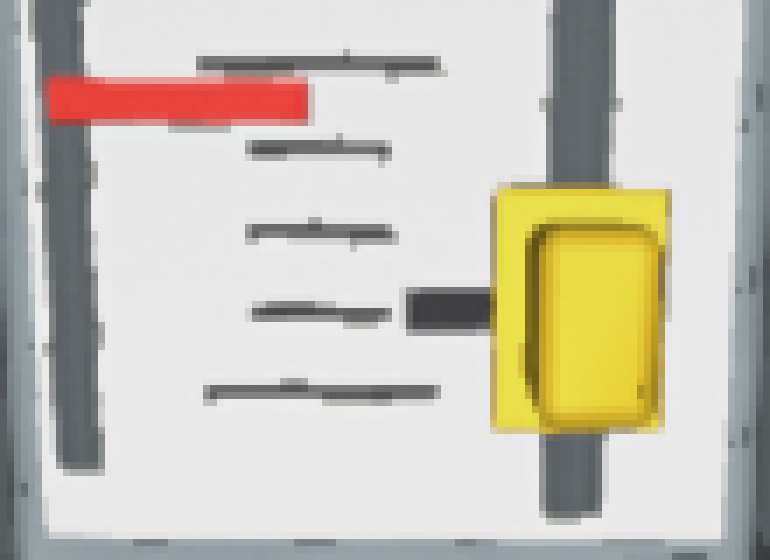

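The pointer and marker tip are both clear in the crop. The slide needed is about 25 mm.

arm_command --steps '[{"translation":[40,8,0],"rotation":[0,0,0],"claw":44},{"translation":[71,15,0],"rotation":[0,0,0],"claw":44},{"translation":[71,15,30],"rotation":[0,0,0],"claw":44},{"translation":[71,15,60],"rotation":[0,0,0],"claw":44},{"translation":[71,15,80],"rotation":[0,0,0],"claw":44}]'

```text
clock: 8.6
tool_pos: [0.5161, -0.055, 0.1196]
orientation: [180.0, 0.1, -5.1]
force: [0.2, 0.7, 1.0]
opening: 0.0445
gripper_force: 0.0
```

arm_command --steps '[{"translation":[0,0,20],"rotation":[0,0,0],"claw":44},{"translation":[0,0,40],"rotation":[0,0,0],"claw":44},{"translation":[0,0,40],"rotation":[0,0,0],"claw":44}]'

```text
clock: 8.9
tool_pos: [0.515, -0.0552, 0.0792]
orientation: [179.9, 0.3, -5.1]
force: [-0.1, -1.4, -0.4]
opening: 0.0438
gripper_force: 0.0
```

Run:
```python
from h import *
go(.5155,-.0578,.082,-5.25)
```

```text
pos [ 0.515  -0.0552  0.0792] [179.93   0.28  -5.06] F [-0.08 -1.41 -0.43] t 8.9
shift mm [ 0.7  2.6 -2.8] rot u [0.014 0.056 0.037]
```

Correct the small offsets, close gently, then check.

arm_command --steps '[{"translation":[0.5,2.6,-2],"rotation":[0,0,0.02],"claw":44},{"translation":[0.5,2.6,-2],"rotation":[0,0,0.02],"claw":30},{"translation":[0.5,2.6,-2],"rotation":[0,0,0.02],"claw":20},{"translation":[0.5,2.6,-2],"rotation":[0,0,0.02],"claw":16},{"translation":[0.5,2.6,-2],"rotation":[0,0,0.02],"claw":8}]'

```text
clock: 9.4
tool_pos: [0.5171, -0.0583, 0.0842]
orientation: [-180.0, -0.1, -5.2]
force: [-0.0, -0.8, -0.6]
opening: 0.0176
gripper_force: 0.0
```

arm_command --steps '[{"translation":[0,0,0],"rotation":[0,0,0],"claw":8},{"translation":[0,0,0],"rotation":[0,0,0],"claw":8},{"translation":[0,0,0],"rotation":[0,0,0],"claw":8}]'

```text
clock: 9.7
tool_pos: [0.517, -0.0584, 0.084]
orientation: [-180.0, -0.0, -5.2]
force: [-2.0, 0.2, 5.6]
opening: 0.0139
gripper_force: 30.0
```

arm_command --steps '[{"translation":[5,0,0],"rotation":[0,0,0],"claw":8},{"translation":[11,0,0],"rotation":[0,0,0],"claw":8},{"translation":[17,0,0],"rotation":[0,0,0],"claw":8},{"translation":[22,0,0],"rotation":[0,0,0],"claw":8},{"translation":[25,0,0],"rotation":[0,0,0],"claw":8}]'

```text
clock: 10.2
tool_pos: [0.5421, -0.0608, 0.084]
orientation: [180.0, -0.0, -5.2]
force: [-2.5, -0.1, 6.4]
opening: 0.0138
gripper_force: 30.0
```

arm_command --steps '[{"translation":[0,0,0],"rotation":[0,0,0],"claw":8},{"translation":[0,0,0],"rotation":[0,0,0],"claw":8},{"translation":[0,0,0],"rotation":[0,0,0],"claw":8}]'

```text
clock: 10.5
tool_pos: [0.5425, -0.0607, 0.0841]
orientation: [180.0, -0.1, -5.2]
force: [2.3, -0.8, 4.8]
opening: 0.0137
gripper_force: 30.0
```

Run:
```python
from h import *
p,d=snap("wrist","w3")
cv2.imwrite("pics/w3b.png",cv2.resize(p[:,:,::-1],(800,600),interpolation=cv2.INTER_CUBIC))
```

```text
(no output)
```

View pics/w3b.png

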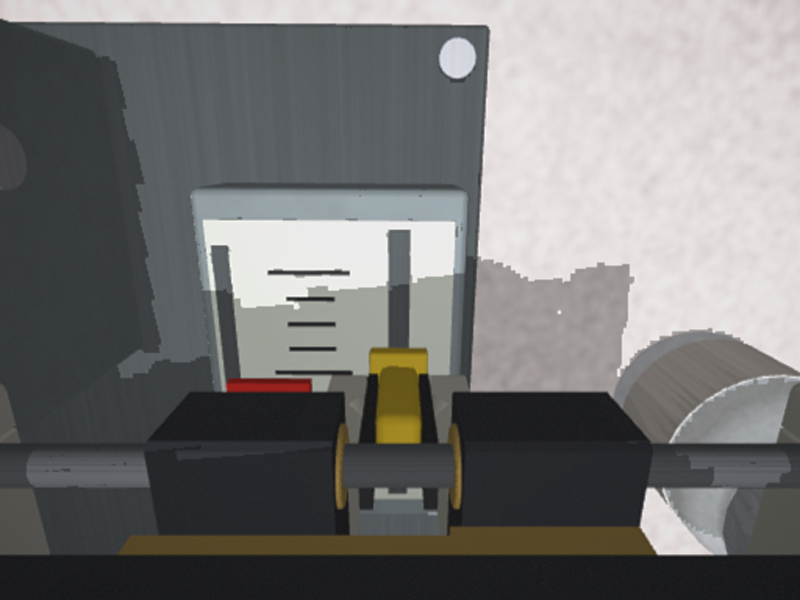

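Gripped and moved to the pointer, but the tip is hidden by the gripper. I'll release, back off and look.

arm_command --steps '[{"translation":[0,0,0],"rotation":[0,0,0],"claw":36},{"translation":[0,0,0],"rotation":[0,0,0],"claw":36},{"translation":[0,0,0],"rotation":[0,0,0],"claw":36},{"translation":[0,0,0],"rotation":[0,0,0],"claw":36}]'

```text
clock: 10.95
tool_pos: [0.5414, -0.0606, 0.0833]
orientation: [180.0, 0.0, -5.2]
force: [-0.0, -0.4, -0.2]
opening: 0.0354
gripper_force: 0.0
```

arm_command --steps '[{"translation":[0,0,-30],"rotation":[0,0,0],"claw":36},{"translation":[0,0,-70],"rotation":[0,0,0],"claw":36},{"translation":[-40,0,-90],"rotation":[0,0,0],"claw":36},{"translation":[-80,0,-90],"rotation":[0,0,0],"claw":36},{"translation":[-80,0,-90],"rotation":[0,0,0],"claw":36}]'

```text
clock: 11.45
tool_pos: [0.4577, -0.0535, 0.174]
orientation: [-179.9, 0.0, -5.2]
force: [0.4, 0.6, 0.2]
opening: 0.0364
gripper_force: 0.0
```

arm_command --steps '[{"translation":[0,0,0],"rotation":[0,0,0],"claw":36},{"translation":[0,0,0],"rotation":[0,0,0],"claw":36}]'

```text
clock: 11.65
tool_pos: [0.4627, -0.0532, 0.1738]
orientation: [-180.0, -0.0, -5.2]
force: [0.4, 0.1, -0.5]
opening: 0.0355
gripper_force: 0.0
```

Run:
```python
from h import *
p,d=snap("wrist","w4")
uv=cv2.cvtColor(p,cv2.COLOR_RGB2HSV); m=(uv[:,:,1]>150)&((uv[:,:,0]<6)|(uv[:,:,0]>174))&(uv[:,:,2]>100); m[:,:150]=0
v,u=np.nonzero(m); print(u.min(),u.max(),v.min(),v.max())
cu,cv=int(u.max())+20,int(v.mean()); print(cu,cv)
u0,v0=cu-55,cv-40; print("crop",u0,v0)
cv2.imwrite("pics/w4c.png",cv2.resize(p[v0:v0+80,u0:u0+110,::-1],(770,560),interpolation=cv2.INTER_NEAREST))
```

```text
172 212 103 109
232 106
crop 177 66
```

View pics/w4c.png

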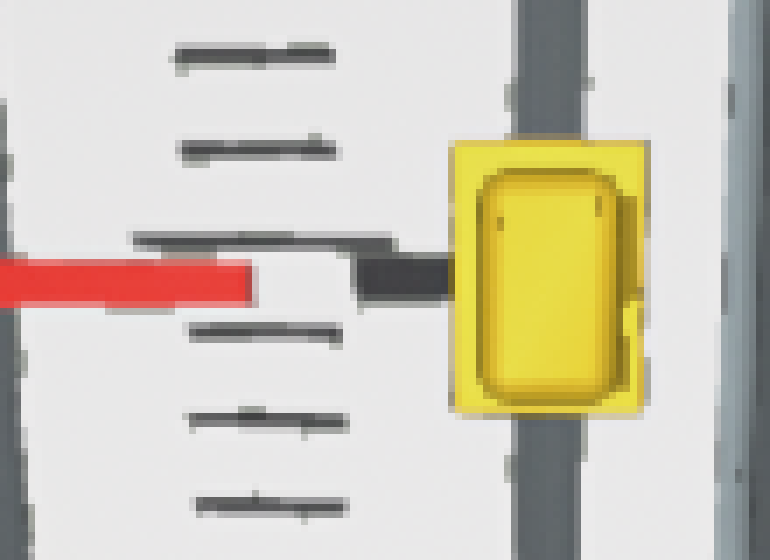

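The marker tip (row about 280) lines up with the pointer (row about 283) to within about 0.4 mm. The pointer hasn't moved since the press, so the pedal is still down.

```bash
python3 -c "
from plant import ctrl
print(ctrl.close_job())"
```

```text
the job is handed in; nothing more can be done
None
```

The job is handed in: the pedal was pressed to about 14–15 N and left down with the brake on, the marker tip lines up with the red pointer to within about 0.4 mm, and the arm stayed away from the bottle, jar and plant.

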